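# Park the wax scraper in its blade dock

### The arm

A 7-joint arm with a two-finger parallel gripper is mounted at the origin on the work surface; the furniture and walls round the work are solid. World frame = base frame: x ahead of the robot, y to its left, z up, the work surface at z = 0. Lengths are in m, angles in rad, forces in N, time in s.
With the tool pointing down it reaches from about 0.35 to 0.9 m from the base axis. Payload 8.1 kg.
Tool frame: the origin (TCP) lies at the very end of the fingers, on their centre line; the grasp point (between the pads) lies arm.hold_point_z behind it (arm.hold_point_z is the distance from the TCP to the grasp point, in m); z points along the fingers, y is the line along which they close (so a half turn about z gives the same grasp; the last joint's range is limited). The gripper opens to 92 mm and grips with 3 to 60 N. Pads are 19 mm wide; open, the fingers measure 130 mm over their backs; the gripper's body (75 mm by 190 mm) begins 47 mm behind the grasp point.
Start: joints at [1.145, 0.434, 0.025, 1.573, -0.012, 1.134, -0.075], TCP at [0.198, -0.593, 0.227] pointing down, gripper open.
Joint ranges: [-2.62, 2.62], [-0.44, 2.09], [-1.27, 1.32], [0.08, 2.57], [-1.32, 4.46], [0.12, 2], [-2.74, 2.74]. Speed limits (rad/s): [2.22, 2.22, 3.01, 3.01, 3.14, 3.14, 3.14].

### API

Orientations are given as a rotation vector (axis times angle).
In Python, from cell import arm, vision, job, cut_out gives the robot as it stands. The module is installed in compiled form; this text tells all that it offers.
- The arm moves only by the tool play_rows, never from a script. Its argument "increments" is text: rows parted by semicolons, each of 5 numbers parted by spaces: the shift along the tool's x, y, z in cm, then the turn about the tool's z in degrees, then the opening, from -1 (shut) to 1 (fully open), so that 0 is half open. A call has 1 to 5 rows; each row shifts and turns the commanded pose from where the row before left it, along the tool's axes as they then stand; what a row does not reach is not made up. A row lasts 1/12 s, in which the tool goes at most 41.7 mm and 7.16 degrees, less where a joint would pass 70% of its speed; a pose out of reach is approached as far as the arm can. A call is refused whole if a number of a shift passes 4.17 or a number of a turn 7.16, either way. A call with a gripper value outside its range is refused whole. The fingers move at their own pace and stop on an object; "grip_force" is the grip in N (left out, the last holds). Time passes only in rows, so rows that do not move let the fingers close. It gives the time, the measured TCP pose, the force, the opening and the grip force at its end, in the units of the state.
- arm.observe(): the state, without advancing time (a new reading comes with each control period).
- vision.get_image(name): name is "scene" or "top" or "wrist"; returns a dict with "frame" (480x640x3 uint8, red, green, blue), "z_map" (480x640 float32, m along the optical axis (not along the pixel's ray), 0 where there is no reading), "mtx" (3x3 intrinsics, pixels), "cam_to_world" (4x4, takes a point from camera to world coordinates). Camera axes: x right, y up, looking along -z (the intrinsics and any distortion apply to the point x, -y, -z); pixel columns grow to the right and rows downward; lengths in m; the calibration is good to about 2 mm. The wrist camera is an equidistant fisheye: a pixel r from the principal point sees the ray r / f radians off the axis. A picture is of the moment at which its call begins.
- job.sign_off(): hands the job in; it is judged then, once.
Trained networks look in a picture, given as the dict that the camera call returned (one of the last four; its "shot" number tells which), for a name from the list of things; names that differ only in an ending like _2 or _b are one class to them, and where a whole thing is asked for, a point or a joint stands for the part that bears it (a point fixed in the world has none). Each returns a list of dicts, best first, with "confidence" (0 to 1); they miss things now and then, are a little off and sometimes report something else, mostly with a low value. They report only what shows in the picture. A call takes as long as a camera call. They do not tell look-alikes from the thing itself.
- cut_out(query, picture): "mask" (480x640 bool, what is visible of it) and "point" ([row, column] in pixels, amid what is visible of it).
The state is a dict: "clock": time; "joints": joint angles; "dq": joint speeds; "joint_efforts": joint torques, N m; "position": TCP position; "ee_rot": TCP orientation; "force": force on the tool from outside, world axes, zero at the start; "ft_torque": the same for the moment, N m; "width": opening from 0.0 (shut) to 1.0 (fully open); "gripper_force": force on a finger pad.
Only numpy, scipy, OpenCV 4.12 (cv2) and the standard library are available. Lean on these libraries where they do the work, as an engineer would, in place of code of your own. Each camera call takes 0.05 s, during which the arm holds its last target. There are 200 camera calls.

### The job

Put the orange-handled wax scraper away: slide its blade edgewise into the slot of the white dock until it is fully home, with the tip at or nearly at the slot's closed end, and leave the scraper standing there on the bench on the long narrow edge it stands on now. Leave the blue-handled scraper where it is.

Things in the scene. Friction and masses are not known exactly. Their poses are not given: they have to be found in the camera images.
- scraper_orange: Loose scraper, orange handle, 0.09 to 0.18 kg, standing on its long narrow edge, flat sides upright. Origin: under the middle of the handle, at bench level; x from handle to blade, z up. In mm: handle 100 long (x -50 to 50), 24 thick (y; grip across this from above), 36 high; bolster 14 thick to x = 60, then flat steel blade 5 thick, z 9 to 35, to its tip at x = 125.
- orange_tip (a point): Middle of the orange scraper's blade tip: x = 125, z = 22 mm in scraper_orange's frame.
- scraper_blue: A second scraper of the same shape and size with a blue handle, loose, same frame. It is to be left alone; which scraper lies left and which right varies.
- dock: White slotted dock fixed on the bench, 48 mm high. Origin: bench level, slot middle; x into the slot. In mm: slot 20 wide (y), open on top and at the -x end, x -28 to end wall at 28; steel floor 4 thick (110 wide); cheeks 22 thick. Flared lips: 38 wide at x = -43, 20 at -28. Tip at the end wall: scraper origin at x = -97, y = 0, handle outside on the bench, blade 5 above the floor.
Not all that is in view belongs to the job. What is shaped like the dock but yellow is not meant.

How it is judged:
By the outcome, as a careful person would: the job done as asked, in the order asked, and still so for the second after the job is handed in, with the robot touching nothing.
It also fails if it takes over 42 s, if anything falls off the work surface, if the arm or the gripper's body presses on something with over 40 N, if the wrist force passes 120 N, or if a joint passes its speed limit or range.

## Working session

There is one attempt and no reset: what is moved stays moved. The work goes in short steps, Python scripts to look and compute and a tool call to move; the robot and the scene stay as the last step left them, time stands still between calls to the robot, and variables do not carry over. Pictures are saved under pics/ and viewed, at most 10 in all, crops included, and the job is handed in when it is done.

Besides the shell and the picture viewer there is one more tool, called after "Call:" as name(argument=value, ...) on one line, values as JSON. play_rows: Moves the arm, as the interface text tells. Its arguments: {"type":"object","properties":{"increments":{"type":"string"},"grip_force":{"type":"number"}},"required":["increments"]}

```bash
mkdir -p pics
cat > h.py <<'E'
import numpy as np,cv2
from cell import arm,vision,job,cut_out
def pts(p,mask):
    v,u=np.nonzero(mask&(p["z_map"]>0)); z=p["z_map"][v,u]; K=p["mtx"]
    c=np.stack([(u-K[0,2])/K[0,0]*z,-(v-K[1,2])/K[1,1]*z,-z,np.ones_like(z)])
    return (p["cam_to_world"]@c)[:3].T
def save(p,n): cv2.imwrite("pics/"+n,p["frame"][:,:,::-1])
E
python3 - <<'E'
from h import *
s=arm.observe();print(s["position"],s["ee_rot"],s["width"],arm.hold_point_z)
for n in["top","scene"]:
    p=vision.get_image(n);save(p,n+".png");print(n,p["mtx"].round(1).tolist(),p["cam_to_world"].round(3).tolist())
    for q in["scraper_orange","scraper_blue","dock"]:
        for d in cut_out(q,p):
            P=pts(p,d["mask"]);print(q,round(d["confidence"],2),d["point"],len(P),np.median(P,0).round(3) if len(P) else"", p["frame"][d["mask"]].mean(0).round() )
E
```

```text
[ 0.19803796 -0.59225347  0.22594089] [-3.09927050e+00 -5.04538099e-01  6.14164162e-04] 1.00016634764716 0.0188
top [[472.1, 0.0, 320.4], [0.0, 472.1, 243.3], [0.0, 0.0, 1.0]] [[-0.027, 0.974, -0.225, 0.252], [-1.0, -0.025, 0.011, 0.068], [0.005, 0.225, 0.974, 1.289], [0.0, 0.0, 0.0, 1.0]]
scraper_orange 0.73 [281.9, 190.5] 562 [0.447 0.4   0.033] [170. 120.  60.]
scraper_blue 0.87 [242.6, 432.3] 521 [ 0.531 -0.261  0.033] [ 59.  94. 157.]
dock 0.9 [215.7, 280.0] 964 [0.626 0.159 0.018] [168. 166. 170.]
dock 0.81 [292.9, 241.4] 1099 [0.408 0.27  0.019] [198. 193.  59.]
scene [[515.5, 0.0, 317.4], [0.0, 515.5, 228.0], [0.0, 0.0, 1.0]] [[0.528, -0.471, 0.706, 1.316], [0.849, 0.295, -0.438, -0.448], [-0.002, 0.831, 0.556, 0.665], [0.0, 0.0, 0.0, 1.0]]
scraper_orange 0.97 [182.7, 422.9] 790 [0.468 0.397 0.022] [172. 124.  87.]
scraper_blue 0.94 [288.6, 186.8] 741 [ 0.557 -0.267  0.033] [ 80. 117. 183.]
dock 0.98 [189.6, 370.6] 1049 [0.428 0.248 0.028] [201. 186.  81.]
dock 0.66 [248.1, 388.4] 1561 [0.645 0.139 0.028] [192. 192. 191.]
dock 0.58 [288.2, 185.5] 827 [ 0.556 -0.267  0.033] [ 82. 117. 179.]
```

Run:
```python
from h import *
a=cv2.imread("pics/top.png")[150:350,130:470];cv2.imwrite("pics/a.png",cv2.resize(a,(800,470),interpolation=cv2.INTER_CUBIC))
p=vision.get_image("top")
o=cut_out("scraper_orange",p)[0];P=pts(p,o["mask"]);F=p["frame"][o["mask"]&(p["z_map"]>0)].astype(int)
h=(F[:,0]-F[:,2]>60)
for nm,Q in[("handle",P[h]),("blade",P[~h])]:
    print(nm,len(Q)); 
    if len(Q)<5: continue
    T=Q[Q[:,2]>.025]; c,(w,l),an=cv2.minAreaRect(T[:,:2].astype(np.float32));print(c,w,l,an,cv2.boxPoints((c,(w,l),an)).round(3).tolist(),np.percentile(Q[:,2],[5,50,95]))
d=[x for x in cut_out("dock",p) if p["frame"][x["mask"]].mean(0)[2]>120][0];Q=pts(p,d["mask"])
for lo,hi in[(.04,.055),(-.01,.015)]:
    T=Q[(Q[:,2]>lo)&(Q[:,2]<hi)]
    r=cv2.minAreaRect(T[:,:2].astype(np.float32));print("dock",len(T),r,cv2.boxPoints(r).round(3).tolist())
```

```text
handle 387
(0.43679195642471313, 0.39874812960624695) 0.1034202054142952 0.025055209174752235 18.306705474853516 [[0.3840000033378601, 0.39399999380111694], [0.3919999897480011, 0.3709999918937683], [0.49000000953674316, 0.40299999713897705], [0.4819999933242798, 0.4269999861717224]] [0.02007103 0.03398651 0.03892818]
blade 131
(0.517821729183197, 0.4266037940979004) 0.0714760571718216 0.013847538270056248 21.675073623657227 [[0.4819999933242798, 0.41999998688697815], [0.4869999885559082, 0.40700000524520874], [0.5540000200271606, 0.43299999833106995], [0.5479999780654907, 0.44600000977516174]] [0.00603316 0.02777823 0.03663861]Traceback (most recent call last):
  File "<stdin>", line 10, in <module>
IndexError: list index out of range
```

View pics/a.png

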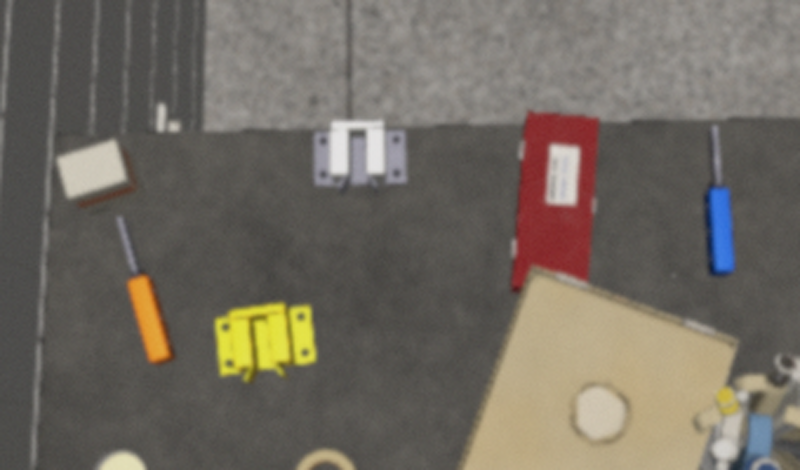

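View pics/scene.png

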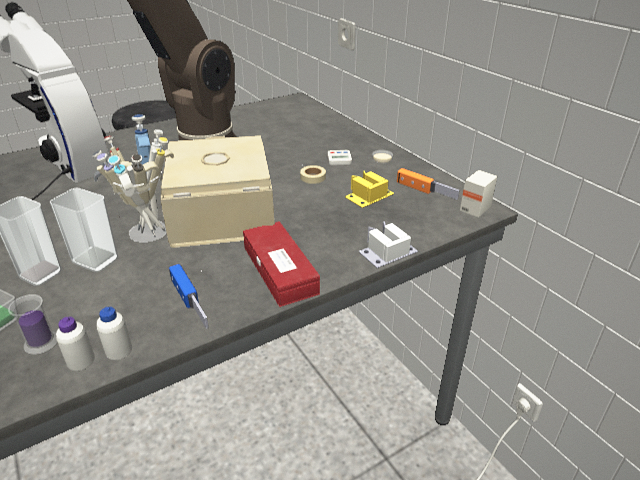

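The crop shows orange scraper at about top px (193,286), tip up-left. Blue is at (434,245). There are two docks: white at (283,215) and yellow at (243,294). White fits the description and has its slot mouth toward the robot. The scene view shows the wall close beyond the orange scraper and a white carton at its tip.

Run:
```python
from h import *
p=vision.get_image("top");A=np.ones((480,640),bool);A&=p["z_map"]>0
P=pts(p,A);I=np.full((480,640,3),np.nan);I[A]=P
m=np.zeros_like(A);m[195:235,258:308]=1
Q=pts(p,m);F=p["frame"][m&A]
T=Q[(Q[:,2]>.038)&(Q[:,2]<.056)]
r=cv2.minAreaRect(T[:,:2].astype(np.float32));print("top",len(T),r,cv2.boxPoints(r).round(3).tolist())
# base plate: light bluish pixels low
B=Q[(Q[:,2]<.015)&(F.min(1)>100)];r=cv2.minAreaRect(B[:,:2].astype(np.float32));print("plate",len(B),r,cv2.boxPoints(r).round(3).tolist())
# tall things
for nm,(x0,x1,y0,y1) in dict(wall=(0.2,.8,.45,.8),carton=(.5,.75,.4,.6),box=(.1,.55,-.4,.1),red=(.5,.8,-.2,.1)).items():
    s=(P[:,0]>x0)&(P[:,0]<x1)&(P[:,1]>y0)&(P[:,1]<y1)&(P[:,2]>.05);q=P[s];print(nm,s.sum(),q.min(0).round(3),q.max(0).round(3)) if s.sum() else None
q=P[(P[:,0]>.3)&(P[:,0]<.5)&(P[:,2]>.1)&(P[:,1]>.4)];print("wall y",np.percentile(q[:,1],[0,2,50]) if len(q) else None)
cv2.imwrite("pics/c.png",cv2.resize(p["frame"][190:330,150:320,::-1],(728,600),interpolation=cv2.INTER_CUBIC))
```

```text
top 426 ((0.621003270149231, 0.1587105393409729), (0.0637274980545044, 0.08340905606746674), 89.4664306640625) [[0.5789999961853027, 0.12700000405311584], [0.6620000004768372, 0.12600000202655792], [0.6629999876022339, 0.1899999976158142], [0.5799999833106995, 0.19099999964237213]]
plate 931 ((0.7923160195350647, 0.2185382843017578), (0.23443566262722015, 0.3996391296386719), 89.95294952392578) [[0.5920000076293945, 0.10100000351667404], [0.9919999837875366, 0.10100000351667404], [0.9919999837875366, 0.335999995470047], [0.5929999947547913, 0.335999995470047]]
wall 45341 [0.2  0.45 0.05] [0.8   0.537 0.678]
carton 19418 [0.5   0.414 0.05 ] [0.75  0.537 0.673]
box 15106 [ 0.1  -0.4   0.05] [0.55  0.059 0.805]
red 213 [ 0.5   -0.124  0.05 ] [ 0.662 -0.024  0.055]
wall y [0.52913631 0.53079119 0.53249883]
```

View pics/c.png

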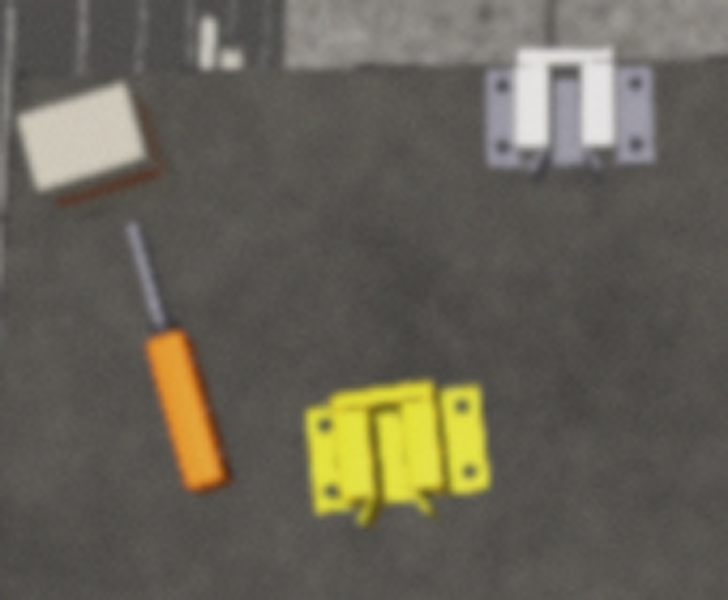

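Call:
play_rows(increments="0 0 -4 0 1;0 0 -4 0 1;0 0 -4 0 1;0 0 -4 0 1;3 -2.4 0 0 1")

```text
clock: 1.02
position: [0.215, -0.5679, 0.3955]
ee_rot: [3.088, 0.488, 0.0]
force: [-0.8, 0.8, 1.4]
width: 1.0
gripper_force: 0.0
```

Call:
play_rows(increments="3 -2.4 0 0 1;3 -2.4 0 0 1;3 -2.4 0 0 1;3 -2.4 0 0 1;3 -2.4 0 0 1")

```text
clock: 1.43
position: [0.3239, -0.3974, 0.387]
ee_rot: [3.1, 0.504, 0.0]
force: [0.9, 0.1, 0.3]
width: 0.997
gripper_force: 0.0
```

Call:
play_rows(increments="3 -2.4 0 0 1;3 -2.4 0 0 1;3 -2.4 0 0 1;3 -2.4 0 0 1;3 -2.4 0 0 1")

```text
clock: 1.85
position: [0.4281, -0.236, 0.3871]
ee_rot: [3.1, 0.504, 0.001]
force: [1.4, -0.2, 0.2]
width: 1.002
gripper_force: 0.0
```

Call:
play_rows(increments="1.2 -3.8 0 0 1;1.2 -3.8 0 0 1;1.2 -3.8 0 0 1;1.2 -3.8 0 0 1;1.2 -3.8 0 0 1")

```text
clock: 2.27
position: [0.4236, -0.0366, 0.387]
ee_rot: [3.1, 0.504, 0.001]
force: [0.5, -0.2, 1.3]
width: 1.001
gripper_force: 0.0
```

Call:
play_rows(increments="1.2 -3.8 0 0 1;1.2 -3.8 0 0 1;1.2 -3.8 0 0 1;1.2 -3.8 0 0 1;1.2 -3.8 0 0 1")

```text
clock: 2.68
position: [0.4202, 0.1625, 0.3871]
ee_rot: [3.101, 0.504, 0.002]
force: [1.1, -0.1, 0.2]
width: 0.999
gripper_force: 0.0
```

Call:
play_rows(increments="1.5 -3.6 0 0 1;1.5 -3.6 0 0 1;1.5 -3.6 0 0 1;1.5 -3.6 0 0 1;1.5 -3.6 0 0 1")

```text
clock: 3.1
position: [0.4348, 0.3569, 0.3867]
ee_rot: [3.101, 0.503, 0.001]
force: [0.2, -1.2, 0.3]
width: 1.0
gripper_force: 0.0
```

Call:
play_rows(increments="1 -2 3.3 0 1;0.6 -2 3.3 0 1;0 0 4 0 1;0 0 4 0 1;0 0 3 0 1")

```text
clock: 3.52
position: [0.4364, 0.3976, 0.2074]
ee_rot: [3.099, 0.506, -0.003]
force: [1.0, -0.4, -0.2]
width: 0.998
gripper_force: 0.0
```

Run:
```python
from h import *
s=arm.observe();print(s["position"],s["ee_rot"],s["joints"])
p=vision.get_image("wrist");save(p,"w1.png");print(p["mtx"].round(1).tolist(),p["cam_to_world"].round(4).tolist())
o=cut_out("scraper_orange",p)
print([(d["confidence"],d["point"]) for d in o])
K=p["mtx"];f=K[0,0]
def fpts(m,zw=None):
    v,u=np.nonzero(m&(p["z_map"]>0));z=p["z_map"][v,u];x=u-K[0,2];y=v-K[1,2];r=np.hypot(x,y);t=np.tan(r/f)/np.maximum(r,1e-9)
    return (p["cam_to_world"]@np.stack([x*t*z,-y*t*z,-z,np.ones_like(z)]))[:3].T,p["frame"][v,u].astype(int)
P,F=fpts(o[0]["mask"]);print(len(P),np.percentile(P[:,2],[5,50,95]))
for nm,k in(("handle",F[:,0]-F[:,2]>60),("blade",F[:,0]-F[:,2]<=60)):
    T=P[k&(P[:,2]>.03)&(P[:,2]<.042)]
    if len(T)>5: r=cv2.minAreaRect(T[:,:2].astype(np.float32));print(nm,len(T),r,cv2.boxPoints(r).round(4).tolist())
```

```text
[0.43638901 0.39763969 0.20741615] [ 3.09911479  0.50579626 -0.00337589] [-0.34966245  0.49157582 -0.69693604  1.64088102  0.33984417  1.13669779
 -2.38107161]
[[371.6, 0.0, 320.5], [0.0, 371.6, 244.2], [0.0, 0.0, 1.0]] [[0.318, 0.9177, 0.2383, 0.4988], [-0.9481, 0.3074, 0.0815, 0.4202], [0.0015, -0.2518, 0.9678, 0.3656], [0.0, 0.0, 0.0, 1.0]]
[(0.65, [212.1, 318.7])]
3429 [0.03264838 0.03589025 0.03728541]
handle 2719 ((0.4359409511089325, 0.4006049931049347), (0.09870869666337967, 0.02414054237306118), 17.506023406982422) [[0.38519999384880066, 0.39730000495910645], [0.39250001311302185, 0.3741999864578247], [0.48660001158714294, 0.40389999747276306], [0.47940000891685486, 0.4269999861717224]]
blade 572 ((0.4747885763645172, 0.4141654372215271), (0.1656034141778946, 0.014620290137827396), 12.522542953491211) [[0.39239999651908875, 0.4032999873161316], [0.3955000042915344, 0.38909998536109924], [0.557200014591217, 0.42500001192092896], [0.5540000200271606, 0.439300000667572]]
```

View pics/w1.png

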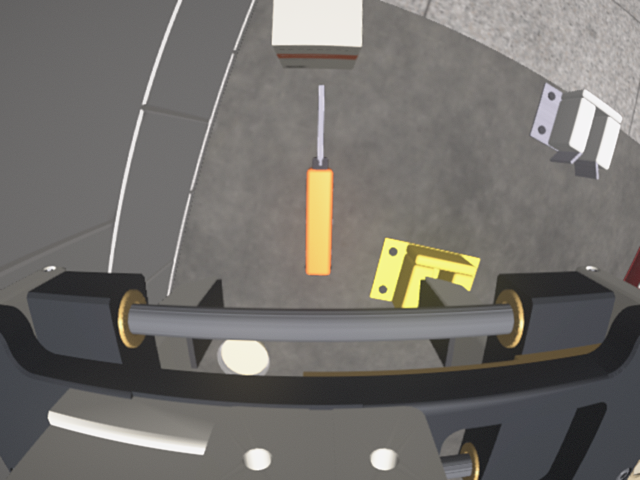

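The wrist view shows the orange handle centred at (318,220), lined up with the tool and the blade tip at (321,88). The yellow dock is at the lower right and the white dock at the upper right.

Call:
play_rows(increments="0.1 -0.3 3 0.8 0.1;0 0 4 0 0.1;0 0 4 0 0.1;0 0 3 0 0.1;0 0 0 0 0.1")

```text
clock: 4.03
position: [0.4364, 0.3991, 0.0673]
ee_rot: [3.1, 0.481, -0.007]
force: [-0.8, -0.8, -0.0]
width: 0.686
gripper_force: 0.0
```

Run:
```python
from h import *
s=arm.observe();print(s["position"],s["ee_rot"],s["width"])
p=vision.get_image("wrist");cv2.imwrite("pics/w2.png",p["frame"][:,:,::-1])
```

```text
[0.43643704 0.39911495 0.06729614] [ 3.10018815  0.48127704 -0.00729078] 0.6856797432320098
```

View pics/w2.png

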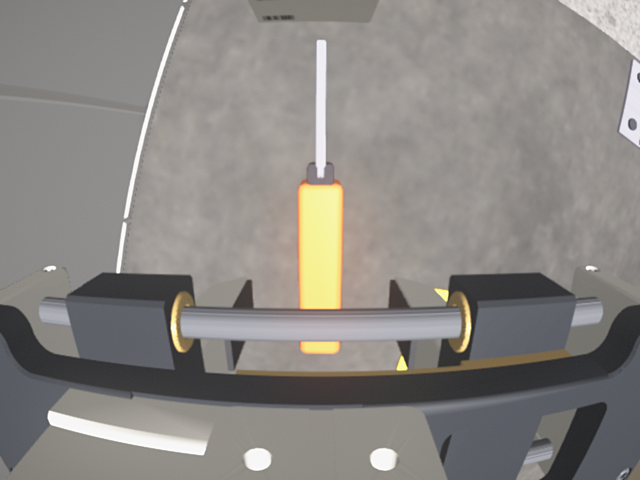

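The handle at (320,265) is centred between the fingers, so I go down and grip.

Call:
play_rows(increments="0 0 2 0 0.1;0 0 2 0 0.1;0 0 1.3 0 0.1;0 0 0.5 0 0.1;0 0 0 0 0")

```text
clock: 4.5
position: [0.4379, 0.4018, 0.0136]
ee_rot: [-3.104, -0.482, -0.001]
force: [-0.6, 0.6, 0.6]
width: 0.519
gripper_force: 0.0
```

Call:
play_rows(increments="0 0 0 0 -0.3;0 0 0 0 -0.6;0 0 0 0 -0.8;0 0 0 0 -1;0 0 0 0 -1", grip_force=35)

```text
clock: 4.92
position: [0.4378, 0.4015, 0.0136]
ee_rot: [-3.104, -0.483, -0.002]
force: [-0.2, -1.3, 6.3]
width: 0.258
gripper_force: 35.0
```

Call:
play_rows(increments="0 0 0 0 -1;0 0 0 0 -1;0 0 0 0 -1;0 0 0 0 -1;0 0 0 0 -1")

```text
clock: 5.33
position: [0.4378, 0.4015, 0.0136]
ee_rot: [-3.104, -0.483, -0.002]
force: [0.3, -1.3, 7.2]
width: 0.255
gripper_force: 35.0
```

Call:
play_rows(increments="0 0 -1 0 -1;0 0 -2 0 -1;0 0 -3 0 -1;0 0 -3 0 -1;0 0 0 0 -1")

```text
clock: 5.75
position: [0.4387, 0.4044, 0.1088]
ee_rot: [-3.099, -0.483, -0.009]
force: [0.3, 1.4, -1.1]
width: 0.258
gripper_force: 35.0
```

Call:
play_rows(increments="-0.3 2 0 0 -1;-0.6 3.5 0 0 -1;-0.6 3.5 0 0 -1;-0.6 3.5 0 0 -1;-0.6 3.5 0 0 -1")

```text
clock: 6.17
position: [0.4599, 0.2392, 0.1029]
ee_rot: [3.104, 0.484, -0.0]
force: [1.4, -0.3, -2.3]
width: 0.259
gripper_force: 35.0
```

Call:
play_rows(increments="-0.6 3.5 0 0 -1;-0.5 3 0 0 -1;0 1.7 0 0 -1;0 0 0 5.9 -1;0 0 0 5.9 -1")

```text
clock: 6.58
position: [0.4749, 0.1573, 0.1028]
ee_rot: [3.138, 0.149, -0.0]
force: [-0.2, 0.6, -1.6]
width: 0.257
gripper_force: 35.0
```

Call:
play_rows(increments="0 0 0 5.9 -1;0 0 0 0 -1;0 0 0 0 -1")

```text
clock: 6.83
position: [0.4745, 0.1594, 0.1029]
ee_rot: [3.141, 0.005, 0.0]
force: [-0.5, 0.1, -1.5]
width: 0.257
gripper_force: 35.0
```

```bash
cat >> h.py <<'E'
def fpts(p,m):
    K=p["mtx"];f=K[0,0]
    v,u=np.nonzero(m&(p["z_map"]>0));z=p["z_map"][v,u];x=u-K[0,2];y=v-K[1,2];r=np.hypot(x,y);t=np.tan(r/f)/np.maximum(r,1e-9)
    return (p["cam_to_world"]@np.stack([x*t*z,-y*t*z,-z,np.ones_like(z)]))[:3].T,p["frame"][v,u].astype(int)
def rect(T):
    r=cv2.minAreaRect(T[:,:2].astype(np.float32));return len(T),np.round(r[0],4),np.round(r[1],4),round(r[2],2),cv2.boxPoints(r).round(4).tolist()
E
cat > look.py <<'E'
from h import *
import sys
s=arm.observe();print(s["position"],s["ee_rot"],s["force"],s["width"])
p=vision.get_image("wrist");save(p,sys.argv[1])
o=cut_out("scraper_orange",p);dk=cut_out("dock",p)
print([(d["confidence"],d["point"]) for d in o+dk])
if o:
    P,F=fpts(p,o[0]["mask"]);h=F[:,0]-F[:,2]>60;z=np.percentile(P[:,2],80)
    print("z",np.percentile(P[:,2],[5,50,95]))
    tip=P[P[:,0]>P[:,0].max()-.003];print("tip",np.median(tip,0),P[:,0].max())
    b=P[(P[:,0]>P[:,0].max()-.05)];print("blade fit",np.polyfit(b[:,0],b[:,1],1),"zslope",np.polyfit(b[:,0],b[:,2],1)[0])
for d in dk:
    P,F=fpts(p,d["mask"])
    if F.mean(0)[2]<130: continue
    T=P[(P[:,2]>.043)&(P[:,2]<.053)];print("dock top",rect(T))
    for x in(-.02,-.01,0,.01,.02):
        q=T[abs(T[:,0]-.622-x)<.004][:,1];q=np.sort(q);g=np.diff(q)
        if len(q)>5:i=g.argmax();print("slot",x,q[i],q[i+1],q[0],q[-1])
E
python3 look.py w3.png
```

```text
[0.47448679 0.15939174 0.10292785] [3.14132078e+00 5.36053658e-03 2.94128075e-04] [-0.45029748  0.07302578 -1.48805987] 0.2567817102383911
[(0.85, [237.9, 318.4]), (0.82, [301.4, 129.4]), (0.61, [35.2, 329.6])]
z [0.12297595 0.12519526 0.12647282]
tip [0.64456667 0.15732024 0.00379892] 0.644977077899268
blade fit [-0.02925886  0.17803639] zslope -2.5858656502152946
dock top (4785, array([0.6068, 0.1603]), array([0.0644, 0.0535]), 89.49, [[0.579800009727478, 0.12839999794960022], [0.6333000063896179, 0.12790000438690186], [0.6338000297546387, 0.1923000067472458], [0.580299973487854, 0.19280000030994415]])
slot -0.02 0.1505200122767996 0.17018526601557926 0.1281703546817014 0.19256195769875847
slot -0.01 0.150090525005659 0.17026416544700496 0.12828175501225525 0.19246498841684517
slot 0 0.15048962439324332 0.16988216838757142 0.12797580620329607 0.19222919586282702
slot 0.01 0.14999024833275332 0.16991919253607615 0.12862001082462463 0.1917452750699172
```

View pics/w3.png

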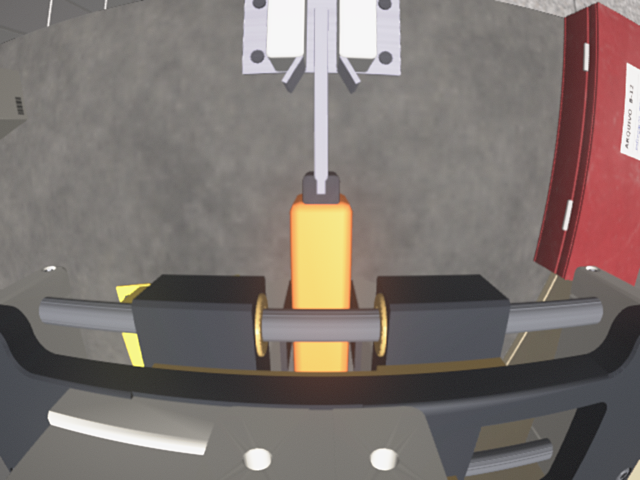

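The wrist view shows the blade (col 320, rows 0-180) lined up with the white dock's slot (col 318-322), high above its mouth. I back off, lower, then slide in.

Call:
play_rows(increments="-2 -0.05 0 0.3 -1;-2.5 0 0 0 -1;0 0 2.5 0 -1;0 0 3 0 -1;0 0 2 0 -1")

```text
clock: 7.4
position: [0.4291, 0.1598, 0.0264]
ee_rot: [-3.142, 0.005, 0.0]
force: [0.0, -0.3, -1.5]
width: 0.261
gripper_force: 35.0
```

Call:
play_rows(increments="0 0 1 0 -1;0 0 0 0 -1;0 0 0 0 -1")

```text
clock: 7.65
position: [0.4296, 0.1602, 0.0179]
ee_rot: [3.142, -0.007, -0.001]
force: [0.6, 0.3, -1.1]
width: 0.256
gripper_force: 35.0
```

```bash
python3 look.py w4.png
```

```text
[0.42960295 0.16022542 0.01786343] [ 3.14153763e+00 -6.55989703e-03 -1.04140170e-03] [ 0.57954336  0.29662101 -1.08907191] 0.25594870035734946
[(0.95, [240.7, 321.5]), (0.77, [279.8, 121.5]), (0.41, [240.7, 320.4])]
z [0.03794715 0.04010768 0.04140366]
tip [0.54976396 0.16081605 0.03919994] 0.5516314594026972
blade fit [-5.40499537e-05  1.60617014e-01] zslope -0.0015837750336443958
dock top (1, array([0.4568, 0.1564]), array([0., 0.]), 0.0, [[0.45680001378059387, 0.15639999508857727], [0.45680001378059387, 0.15639999508857727], [0.45680001378059387, 0.15639999508857727], [0.45680001378059387, 0.15639999508857727]])
```

View pics/w4.png

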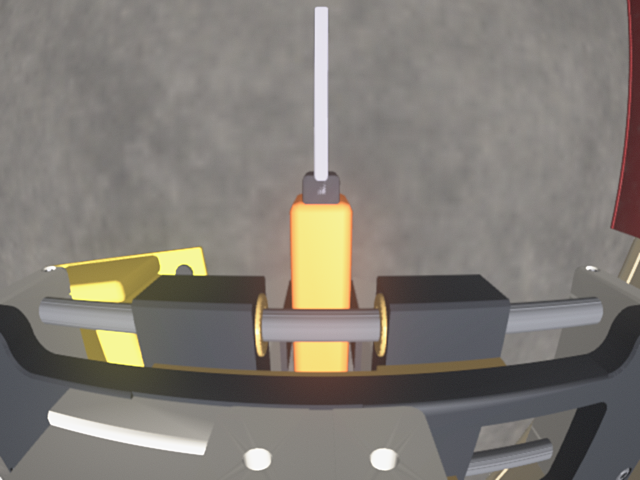

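The tip is at (321,10), measured y 0.161, x 0.552, level and aligned with the slot centre at 0.160. I slide it in.

Call:
play_rows(increments="1.5 0 0.2 0 -1;2 0 0 0 -1;2 0 0 0 -1;2 0 0 0 -1;0 0 0 0 -1")

```text
clock: 8.22
position: [0.5097, 0.1595, 0.0172]
ee_rot: [-3.14, 0.013, -0.008]
force: [1.1, 0.7, -2.3]
width: 0.258
gripper_force: 35.0
```

Call:
play_rows(increments="1 0 0 0 -1;0.6 0 0 0 -1;0 0 0 0 -1;0 0 0 0 -1")

```text
clock: 8.55
position: [0.5206, 0.1595, 0.0159]
ee_rot: [-3.142, 0.009, -0.0]
force: [-0.2, -0.4, -1.3]
width: 0.257
gripper_force: 35.0
```

Call:
play_rows(increments="0.3 0 0 0 -1;0 0 0 0 -1;0 0 0 0 -1")

```text
clock: 8.8
position: [0.5234, 0.1595, 0.0157]
ee_rot: [3.141, -0.008, -0.0]
force: [-1.3, 0.2, -1.0]
width: 0.26
gripper_force: 35.0
```

Call:
play_rows(increments="0.2 0 0 0 -1;0 0 0 0 -1;0.2 0 0 0 -1;0 0 0 0 -1;0 0 0 0 -1")

```text
clock: 9.22
position: [0.5278, 0.1594, 0.0157]
ee_rot: [-3.142, 0.009, -0.0]
force: [0.3, -0.3, -2.1]
width: 0.258
gripper_force: 35.0
```

Call:
play_rows(increments="0.1 0 0 0 -1;0 0 0 0 -1;0 0 0 0 -1")

```text
clock: 9.47
position: [0.5287, 0.1594, 0.0157]
ee_rot: [3.142, -0.009, 0.0]
force: [-0.4, 0.8, -1.8]
width: 0.259
gripper_force: 35.0
```

Call:
play_rows(increments="0.1 0 0 0 -1;0 0 0 0 -1;0 0 0 0 -1")

```text
clock: 9.72
position: [0.5296, 0.1594, 0.0157]
ee_rot: [3.141, -0.009, -0.0]
force: [-0.8, -0.7, -1.4]
width: 0.26
gripper_force: 35.0
```

Call:
play_rows(increments="0.1 0 0 0 -1;0 0 0 0 -1;0 0 0 0 -1")

```text
clock: 9.97
position: [0.5296, 0.1593, 0.0155]
ee_rot: [3.141, -0.008, -0.003]
force: [-5.3, 0.0, -0.8]
width: 0.256
gripper_force: 35.0
```

The end wall is felt at -5 N. I relax slightly, set it down and release.

Call:
play_rows(increments="-0.1 0 0.1 0 -1;0 0 0.1 0 -1;0 0 0 0 -1;0 0 0 0 -1")

```text
clock: 10.3
position: [0.5296, 0.1594, 0.0136]
ee_rot: [3.142, -0.008, -0.0]
force: [-2.7, -0.3, -1.7]
width: 0.254
gripper_force: 35.0
```

Call:
play_rows(increments="0 0 0.1 0 -1;0 0 0 0 -1;0 0 0 0 -1")

```text
clock: 10.55
position: [0.5297, 0.1594, 0.0135]
ee_rot: [3.141, -0.008, 0.001]
force: [-5.9, -1.2, 10.6]
width: 0.256
gripper_force: 35.0
```

Call:
play_rows(increments="0 0 0 0 -0.45;0 0 0 0 -0.4;0 0 0 0 -0.3;0 0 0 0 -0.2;0 0 0 0 -0.1", grip_force=5)

```text
clock: 10.97
position: [0.5299, 0.1594, 0.0127]
ee_rot: [-3.141, 0.009, -0.001]
force: [-0.2, 0.2, 0.3]
width: 0.424
gripper_force: 0.0
```

Call:
play_rows(increments="0 0 0 0 0;0 0 -0.5 0 0;0 0 -2 0 0;0 0 -3 0 0;0 0 -3 0 0")

```text
clock: 11.38
position: [0.5288, 0.1593, 0.0984]
ee_rot: [3.141, -0.008, -0.003]
force: [1.5, -0.6, 0.2]
width: 0.497
gripper_force: 0.0
```

```bash
python3 look.py w5.png
python3 - <<'E'
from h import *
p=vision.get_image("scene");cv2.imwrite("pics/s5.png",cv2.resize(p["frame"][130:330,130:530,::-1],(800,400)))
E
```

```text
[0.52883001 0.1593112  0.09839582] [ 3.14130456 -0.00772407 -0.00314391] [ 1.46647421 -0.61605015  0.20690049] 0.4971609345901019
[(0.88, [227.1, 321.6]), (0.86, [92.7, 315.3])]
z [0.03367958 0.0359121  0.03720546]
tip [0.64914464 0.15924829 0.03524323] 0.650499264479327
blade fit [-0.00835887  0.16483836] zslope 0.005259135586579984
dock top (9570, array([0.6207, 0.1602]), array([0.0642, 0.0805]), 89.63, [[0.5802000164985657, 0.12839999794960022], [0.6607000231742859, 0.12780000269412994], [0.6610999703407288, 0.19200000166893005], [0.5806000232696533, 0.19259999692440033]])
slot -0.02 0.15054510625992862 0.17005772060822702 0.12823444559531477 0.1924036262558722
slot -0.01 0.15044998133001256 0.17002696849387317 0.12849795939068637 0.19213412033432947
slot 0 0.14996652940885133 0.1700989613028525 0.1283736626622347 0.19215534108846388
slot 0.01 0.14989455765704912 0.17045323054478467 0.12826930699399255 0.19215400506337157
slot 0.02 0.15037262446446475 0.1698958333500783 0.12818815858756105 0.19197294471127177
```

View pics/w5.png

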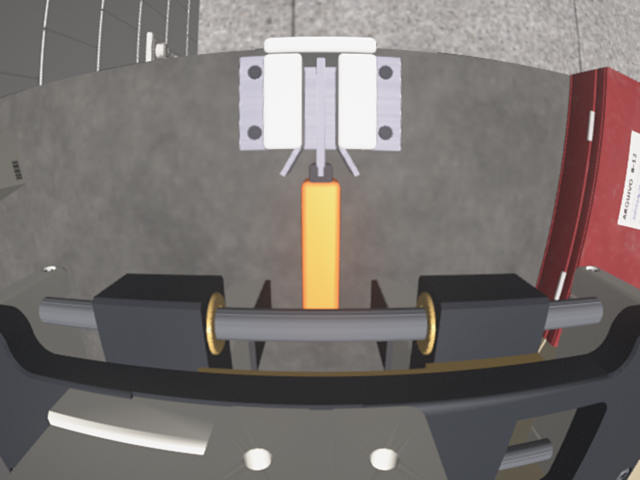

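The blade is fully in the white dock's slot: the tip at (320,60) is at the end wall (measured x 0.6505, wall about 0.651). The scraper stands upright on the bench with its top at 36 mm, and the gripper is clear.

Call:
play_rows(increments="0 0 -3 0 0;0 0 -3 0 0;0 0 0 0 0;0 0 0 0 0")

```text
clock: 11.92
position: [0.5302, 0.1595, 0.1582]
ee_rot: [-3.141, 0.009, -0.003]
force: [0.5, -0.4, -0.3]
width: 0.498
gripper_force: 0.0
```

```bash
python3 -c "
from cell import job;print(job.sign_off())"
```

```text
the job is handed in; nothing more can be done
None
```

The orange scraper is fully home in the white dock, tip at the slot's end wall and standing on its narrow edge; the blue scraper was left alone, and the job was handed in at about 12 s.

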